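Transfer the sample row to the white rack in order

ROBOT

A 6-joint arm with a two-finger parallel gripper is mounted at the origin on a cart in front of the work surface, level with it; the furniture and walls round the work are solid. World frame = base frame: x ahead of the robot, y to its left, z up, the work surface at z = 0. Lengths are in mm, angles in rad, forces in N, time in s.
With the tool pointing down it reaches from about 275 to 750 mm from the base axis. Payload 10.2 kg.
Tool frame: the origin (TCP) lies midway between the tips of the shut fingers; the grasp point (between the pads) lies 19 mm behind it; z points along the fingers, y is the direction in which the jaws open and shut (so a half turn about z gives the same grasp; the last joint's range is limited). The gripper opens to 85 mm and grips with 20 to 120 N. Pads are 22 mm wide; open, the fingers measure 114 mm over their backs; the gripper's body (76 mm by 85 mm) begins 54 mm behind the grasp point. The pads swing forward as they close: fully open they stand 13 mm farther back than shut.
Start: joints at [-1.475, 0.313, 1.498, -0, 1.331, -0.223], TCP at [164.536, -498.557, 231.294] pointing down, gripper open.
Joint ranges: [-2.94, 2.94], [-0.97, 2.17], [0.19, 2.56], [-1.23, 4.37], [0.02, 3.11], [-2.88, 2.88]. Speed limits (rad/s): [2.39, 2.39, 3.01, 3.14, 3.14, 3.14].

INTERFACE

Orientations are given as a unit quaternion [x, y, z, w].
In Python, from rig import ctrl, imaging gives the robot as it stands.
- The arm moves only by the shell command python3 -m handwheel 'ROWS' [OPENING] [FORCE]. ROWS is JSON, a list of rows, each a list of 2 entries, a list of its own where there are three numbers: the shift along the tool's x, y, z in cm, then the turn about the tool's z in degrees. In form: [[[dx, dy, dz], spin], ...]. A call has 1 to 12 rows; each row is the pose to reach, as a shift and turn from the pose measured when the call began, along the tool's axes at that moment; what a row does not reach only later rows make up. A row lasts 1/12 s, in which the tool goes at most 41.7 mm and 7.16 degrees, less where a joint would pass 70% of its speed; a pose out of reach is approached as far as the arm can. A call with a gripper value outside its range is refused whole. OPENING is the gripper command: -1 is fully open, 1 is shut, values between are in proportion, set as the call begins (- or left out, the last holds). The fingers move at their own pace and stop on an object; FORCE is the grip in N (left out, the last holds). Time passes only in rows, so rows that repeat a pose let the fingers close. It gives the time, the measured TCP pose, the force and the opening at its end, in the units of the state.
- ctrl.observe(): the state, without advancing time (a new reading comes with each control period).
- imaging.get_image(name): name is "scene" or "side" or "wrist"; returns the picture (384x512x3 uint8, red, green, blue); there is no depth.
- imaging.camera_info(name): a dict with "fovy" (degrees; the focal length in pixels is half the picture's height over the tangent of half this angle, whatever the lens; pixels are square), "cx", "cy" (the principal point, pixels), "R" (3x3) and "t" (3): a world point X has camera coordinates R X + t. Camera axes: x right, y down, z forward; pixel columns grow to the right and rows downward; lengths in mm; the calibration is good to about 2 mm. The wrist camera is an equidistant fisheye: a pixel r from the principal point sees the ray r / f radians off the axis. A picture is of the moment at which its call begins: read the wrist's pose just before it. camera_info takes no time and is no camera call; for the wrist camera it gives the pose at the moment of the call.
- ctrl.close_job(): hands the job in, once; it reports no verdict.
The state is a dict: "clock": time; "qpos": joint angles; "joint_vel": joint speeds; "joint_torque": joint torques, N m; "tcp_pos": TCP position; "tcp_rot": TCP orientation; "contact_force": force on the tool from outside, world axes, zero at the start; "torque": the same for the moment, N m; "finger_gap": opening from 0.0 (shut) to 1.0 (fully open).
Only numpy, scipy, OpenCV 4.12 (cv2) and the standard library are available. Lean on these libraries where they do the work, as an engineer would, in place of code of your own. Each camera call takes 0.05 s, during which the arm holds its last target.

TASK

Move the four containers from the trays of the aluminium strip rack into the white rack, one to a pocket, keeping their order as counted from each rack's steel handle: the one nearest the handle on the strip rack goes into the pocket nearest the white rack's handle, the second into the second, and so on. Keep each upright all the way and leave it standing upright in the middle of its pocket.

Things in the scene. Friction and masses are not known exactly. Their poses are not given: they have to be found in the camera images.
- black_vial: Loose glass sample vial with a black screw cap, 24 mm diameter, 54 mm tall, 0.02 kg; the cap (22 mm diameter) is the top 12 mm. Origin: centre of its underside, z up.
- pale_vial: Loose glass sample vial with a pale cream screw cap, 24 mm diameter, 54 mm tall, 0.02 kg; the cap (22 mm diameter) is the top 12 mm. Origin: centre of its underside, z up.
- dropper: Loose amber dropper bottle with a black rubber bulb, 109 mm tall, 0.055 kg: body 34 mm diameter up to 60 mm, then a shoulder, collar 23 mm diameter from 67 to 80 mm, bulb 12 mm diameter above. Treat as rigid. Origin: centre of its underside, z up.
- jar: Loose squat round glass jar with a flat silvery metal lid, 44 mm tall, 0.06 kg: body 40 mm diameter, lid (top 16 mm) 37 mm diameter. Origin: centre of its underside, z up.
- strip_rack: Start rack: fixed aluminium strip 72 x 268 x 6 mm, on the robot's left or right, its y axis leftward within 0.15 rad. Carries four separate grey trays along its y axis, centres at y = +99, +33, -33, -99 mm. A steel bow handle, 34 mm high, on its +y end only (y = +133 to +167 mm), so +99 is first from it. A 0.38 m tall instrument stands 0.1 m behind the left rack. Origin: centre of underside, z up.
- white_rack: Rack to be filled: fixed, one-piece white plastic, 72 x 267 x 14 mm, on the other side; y axis leftward within 0.15 rad. Four pockets (66 x 63 mm, 3 mm walls, floor 3 mm up) along its y axis, centres at y = +99, +33, -33, -99 mm, empty. A steel bow handle, 34 mm high, on its -y end only (y = -133 to -167 mm), so -99 is first from the handle. Origin: centre of underside, on the worktop; z up.
- tray_black_vial: Square grey plastic tray, 63 x 62 mm, 10 mm high with 3 mm walls and a 3 mm floor, fixed on the strip rack; at the start the black-capped vial stands in it. It stays there, marking that thing's place in the row. The four trays look alike; their order varies. Origin: centre of its underside (6 mm above the worktop); same axes as the strip rack.
- tray_pale_vial: Square grey plastic tray, 63 x 62 mm, 10 mm high with 3 mm walls and a 3 mm floor, fixed on the strip rack; at the start the pale-capped vial stands in it. It stays there, marking that thing's place in the row. The four trays look alike; their order varies. Origin: centre of its underside (6 mm above the worktop); same axes as the strip rack.
- tray_dropper: Square grey plastic tray, 63 x 62 mm, 10 mm high with 3 mm walls and a 3 mm floor, fixed on the strip rack; at the start the dropper bottle stands in it. It stays there, marking that thing's place in the row. The four trays look alike; their order varies. Origin: centre of its underside (6 mm above the worktop); same axes as the strip rack.
- tray_jar: Square grey plastic tray, 63 x 62 mm, 10 mm high with 3 mm walls and a 3 mm floor, fixed on the strip rack; at the start the jar stands in it. It stays there, marking that thing's place in the row. The four trays look alike; their order varies. Origin: centre of its underside (6 mm above the worktop); same axes as the strip rack.
Not all that is in view belongs to the job. What is shaped like the dropper but purple or yellow is not meant.

How it is judged (in metres and radians):
At the end, for the whole second after the job is handed in: Each container stands at rest on the floor of the white rack's pocket whose number from that rack's handle equals the number of its starting tray from the strip rack's handle; within 15 mm of the pocket's centre along x and y, under 0.1 rad from upright (x of black_vial in the frame of white_rack between -0.015 and 0.015 m and z of black_vial in the frame of white_rack between -0.002 and 0.008 m and angle between each of black_vial, pale_vial, dropper, jar's own z axis and vertical below 0.1 rad and linear speed of each of black_vial, pale_vial, dropper, jar below 0.02 m/s and ((y of tray_black_vial in the frame of strip_rack between 0.079 and 0.119 m and y of black_vial in the frame of white_rack between -0.114 and -0.084 m) or (y of tray_black_vial in the frame of strip_rack between 0.013 and 0.053 m and y of black_vial in the frame of white_rack between -0.048 and -0.018 m) or (y of tray_black_vial in the frame of strip_rack between -0.053 and -0.013 m and y of black_vial in the frame of white_rack between 0.018 and 0.048 m) or (y of tray_black_vial in the frame of strip_rack between -0.119 and -0.079 m and y of black_vial in the frame of white_rack between 0.084 and 0.114 m)) and x of pale_vial in the frame of white_rack between -0.015 and 0.015 m and z of pale_vial in the frame of white_rack between -0.002 and 0.008 m and ((y of tray_pale_vial in the frame of strip_rack between 0.079 and 0.119 m and y of pale_vial in the frame of white_rack between -0.114 and -0.084 m) or (y of tray_pale_vial in the frame of strip_rack between 0.013 and 0.053 m and y of pale_vial in the frame of white_rack between -0.048 and -0.018 m) or (y of tray_pale_vial in the frame of strip_rack between -0.053 and -0.013 m and y of pale_vial in the frame of white_rack between 0.018 and 0.048 m) or (y of tray_pale_vial in the frame of strip_rack between -0.119 and -0.079 m and y of pale_vial in the frame of white_rack between 0.084 and 0.114 m)) and x of dropper in the frame of white_rack between -0.015 and 0.015 m and z of dropper in the frame of white_rack between -0.002 and 0.008 m and ((y of tray_dropper in the frame of strip_rack between 0.079 and 0.119 m and y of dropper in the frame of white_rack between -0.114 and -0.084 m) or (y of tray_dropper in the frame of strip_rack between 0.013 and 0.053 m and y of dropper in the frame of white_rack between -0.048 and -0.018 m) or (y of tray_dropper in the frame of strip_rack between -0.053 and -0.013 m and y of dropper in the frame of white_rack between 0.018 and 0.048 m) or (y of tray_dropper in the frame of strip_rack between -0.119 and -0.079 m and y of dropper in the frame of white_rack between 0.084 and 0.114 m)) and x of jar in the frame of white_rack between -0.015 and 0.015 m and z of jar in the frame of white_rack between -0.002 and 0.008 m and ((y of tray_jar in the frame of strip_rack between 0.079 and 0.119 m and y of jar in the frame of white_rack between -0.114 and -0.084 m) or (y of tray_jar in the frame of strip_rack between 0.013 and 0.053 m and y of jar in the frame of white_rack between -0.048 and -0.018 m) or (y of tray_jar in the frame of strip_rack between -0.053 and -0.013 m and y of jar in the frame of white_rack between 0.018 and 0.048 m) or (y of tray_jar in the frame of strip_rack between -0.119 and -0.079 m and y of jar in the frame of white_rack between 0.084 and 0.114 m))); the robot touches nothing.
It fails at once if a container is tipped more than 0.6 rad (angle between any of black_vial, pale_vial, dropper, jar's own z axis and vertical above 0.6 rad).
It also fails if it takes over 112 s, if anything falls off the work surface, if the arm or the gripper's body presses on something with over 40 N, if the wrist force passes 120 N, or if a joint passes its speed limit or range.

## Working session

There is one attempt and no reset: what is moved stays moved. The work goes in short steps, Python scripts to look and compute and a shell command to move; the robot and the scene stay as the last step left them, time stands still between calls to the robot, and variables do not carry over. Pictures are saved under pics/ and viewed, and the job is handed in when it is done.

```bash
ls; mkdir -p pics
python3 - <<'E'
from rig import ctrl, imaging
import cv2
print(ctrl.observe())
for n in("scene","side","wrist"):
    i=imaging.camera_info(n);print(n,i)
    cv2.imwrite(f"pics/{n}0.png",imaging.get_image(n)[:,:,::-1])
E
```

```text
pics
{'clock': 0.0, 'qpos': array([-1.47540419e+00,  3.13436391e-01,  1.49847260e+00, -2.51825149e-05,
        1.33098752e+00, -2.23427140e-01]), 'joint_vel': array([-1.01215528e-03,  1.49031607e-03, -1.16504129e-03,  2.46741540e-05,
        1.56043684e-03,  1.92865920e-04]), 'joint_torque': array([ 7.87811259e-04, -4.12267685e+01, -2.59743029e+01, -1.25817155e-04,
        4.01416677e-03, -1.75154815e-05]), 'tcp_pos': array([ 164.50147198, -498.27884279,  230.72867006]), 'tcp_rot': array([ 9.87320480e-01,  1.58738287e-01,  2.95022003e-05, -6.51372359e-04]), 'contact_force': array([-0.65640884,  0.51834937, -0.08598824]), 'torque': array([-0.00076737,  0.0560803 ,  0.05009756]), 'finger_gap': 0.9946448969521424}
scene {'fovy': 53.108249492277544, 'cx': 256.9427517378459, 'cy': 195.34292696412058, 'R': array([[-0.80125117, -0.59818874, -0.01291499],
       [-0.26184767,  0.36997999, -0.89137568],
       [ 0.53798919, -0.71083405, -0.45308123]]), 't': array([422.76482554, 159.47081017, 937.54186829])}
side {'fovy': 57.847390524941744, 'cx': 253.61099940239524, 'cy': 189.69092050177687, 'R': array([[-0.8977909 , -0.44040113,  0.00428385],
       [-0.30442989,  0.61351564, -0.72864326],
       [ 0.31826711, -0.65547342, -0.68488002]]), 't': array([455.64611671, 176.31987892, 841.2575749 ])}
wrist {'fovy': 65.70646984690485, 'cx': 253.4183377597456, 'cy': 185.2169573642183, 'R': array([[ 0.31282775, -0.94980914, -0.00118403],
       [-0.90287115, -0.2977549 ,  0.31010596],
       [-0.29489403, -0.09594072, -0.95070126]]), 't': array([-524.52274212,  -42.18128849,  379.78803963])}
```

View pics/scene0.png

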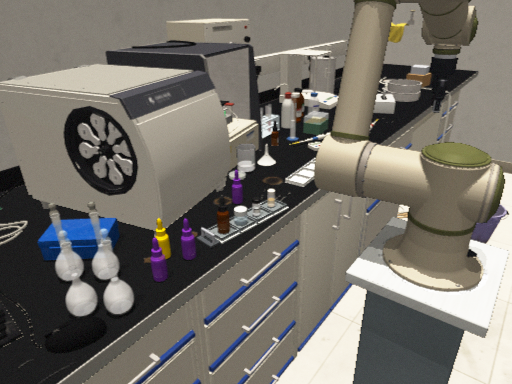

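View pics/side0.png

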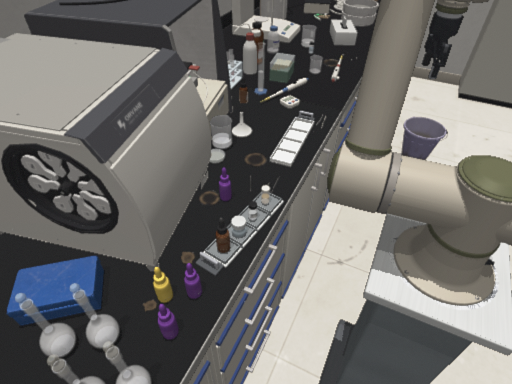

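View pics/wrist0.png

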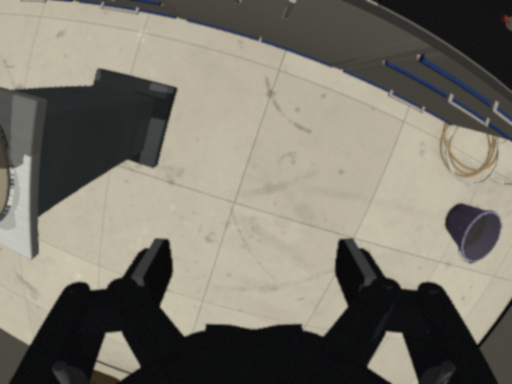

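```bash
cat > h.py <<'E'
import numpy as np,cv2
from rig import ctrl,imaging
def K(n,inf=None):
    i=inf or imaging.camera_info(n); f=192/np.tan(np.radians(i['fovy'])/2); return f,i
def proj(n,X,inf=None):
    f,i=K(n,inf); c=i['R']@np.asarray(X,float)+i['t']
    if n=='wrist':
        r=np.hypot(c[0],c[1]); th=np.arctan2(r,c[2]); s=f*th/max(r,1e-9)
        return np.array([i['cx']+s*c[0],i['cy']+s*c[1]])
    return np.array([i['cx']+f*c[0]/c[2],i['cy']+f*c[1]/c[2]])
def ray(n,u,v,inf=None):
    f,i=K(n,inf); d=np.array([u-i['cx'],v-i['cy']])
    if n=='wrist':
        r=np.hypot(*d); th=r/f; c=np.array([*(d/max(r,1e-9)*np.sin(th)),np.cos(th)])
    else: c=np.array([*(d/f),1])
    return -i['R'].T@i['t'], i['R'].T@c
def onz(n,u,v,z,inf=None):
    o,d=ray(n,u,v,inf); return o+d*(z-o[2])/d[2]
def crop(png,x0,y0,x1,y1,s,out):
    im=cv2.imread(png)[y0:y1,x0:x1]
    cv2.imwrite(out,cv2.resize(im,None,fx=s,fy=s,interpolation=cv2.INTER_CUBIC))
E
python3 - <<'E'
from h import *
crop('pics/side0.png',190,170,300,280,6,'pics/s1.png')
crop('pics/side0.png',260,100,335,180,7,'pics/s2.png')
crop('pics/scene0.png',190,170,300,250,7,'pics/c1.png')
E
```

```text
(no output)
```

View pics/s1.png

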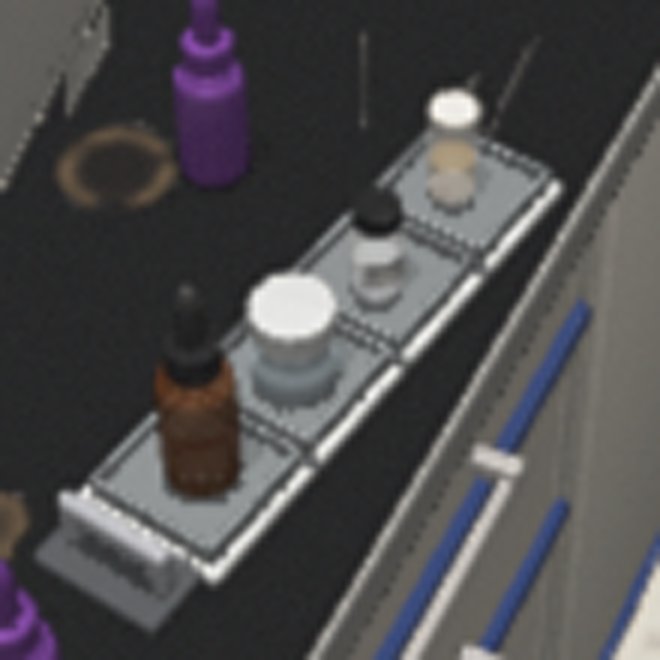

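View pics/s2.png

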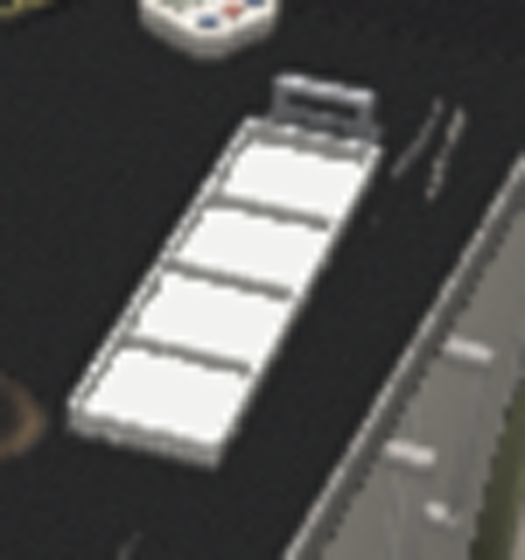

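View pics/c1.png

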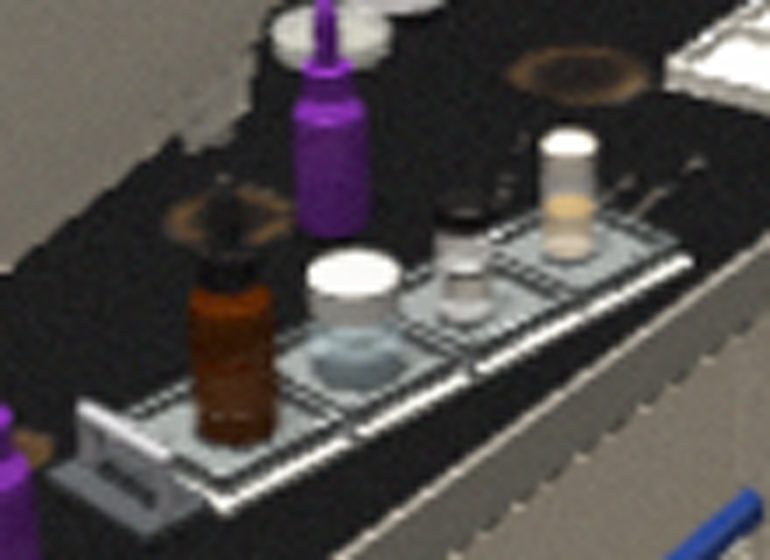

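Run:
```python
from h import *
S1=lambda x,y:(190+x/6,170+y/6); S2=lambda x,y:(260+x/7,100+y/7); C1=lambda x,y:(190+x/7,170+y/7)
print('white')
for p in [(245,122),(381,150),(219,450),(75,402)]: print(onz('side',*S2(*p),14).round(0))
print('strip front')
for p in [(213,580),(562,188)]: print(onz('side',*S1(*p),6).round(0))
for p in [(222,510),(690,262)]: print(onz('scene',*C1(*p),6).round(0))
def tri(ps,pc):
    o1,d1=ray('side',*ps);o2,d2=ray('scene',*pc)
    s=np.linalg.lstsq(np.c_[d1,-d2],o2-o1,rcond=None)[0]
    a=o1+d1*s[0];b=o2+d2*s[1];return ((a+b)/2).round(1),np.linalg.norm(a-b).round(1)
print('drop tip',tri(S1(186,293),C1(225,182)), onz('side',*S1(186,293),118),onz('side',*S1(201,475),9))
print('jar',tri(S1(292,298),C1(353,270)),onz('side',*S1(292,300),53))
print('black',tri(S1(380,203),C1(463,207)),onz('side',*S1(380,203),63))
print('pale',tri(S1(455,102),C1(569,142)),onz('side',*S1(455,102),63))
```

```text
white
[ 550. -436.   14.]
[ 476. -442.   14.]
[ 460. -172.   14.]
[ 532. -175.   14.]
strip front
[461. 246.   6.]
[421. -17.   6.]
[460. 245.   6.]
[421. -19.   6.]
drop tip (array([491.1, 200.4, 115.5]), np.float64(1.9)) [490.32391628 203.13902587 118.        ] [489.58358142 205.17126442   9.        ]
jar (array([482.6, 136.4,  52.2]), np.float64(0.2)) [481.67620906 137.95084171  53.        ]
black (array([471.6,  76.7,  58.8]), np.float64(1.3)) [469.48151244  79.77992141  63.        ]
pale (array([468.3,   5.5,  60.9]), np.float64(0.5)) [467.28025553   7.40601916  63.        ]
```

```bash
python3 -m handwheel '[[[24,-23,0],-30],[[24,-23,0],-30],[[24,-23,0],-30],[[24,-23,0],-30],[[24,-23,0],-30],[[24,-23,0],-30],[[24,-23,0],-30],[[24,-23,0],-30],[[24,-23,0],-30],[[24,-23,0],-30]]' -1 40
cat > st.py <<'E'
from h import *
from scipy.spatial.transform import Rotation as Ro
import sys
# usage: st.py [x y z yaw]  -> shift in cm / deg to target
s=ctrl.observe();p=s['tcp_pos'];R=Ro.from_quat(s['tcp_rot']).as_matrix()
yaw=np.arctan2(R[1,0],R[0,0])
print('t',round(s['clock'],2),'tcp',p.round(1),'yaw',yaw.round(3),'zaxis',R[:,2].round(3),'gap',round(s['finger_gap'],3),'F',s['contact_force'].round(1))
if len(sys.argv)>3:
    t=np.array([float(a) for a in sys.argv[1:4]]); y=float(sys.argv[4]) if len(sys.argv)>4 else yaw
    print('shift cm',(R.T@(t-p)/10).round(2),'spin deg',np.degrees(-(y-yaw)).round(1))
E
python3 st.py 480 100 240 1.423
```

```text
clock: 0.98
tcp_pos: [321.0, -203.3, 231.2]
tcp_rot: [0.912, 0.411, 0.0, -0.0]
contact_force: [-0.2, -0.3, -0.5]
finger_gap: 0.999
t 0.98 tcp [ 321.  -203.3  231.2] yaw 0.847 zaxis [ 0.     0.001 -1.   ] gap 0.999 F [-0.2 -0.3 -0.5]
shift cm [33.25 -8.17 -0.86] spin deg -33.0
```

```bash
python3 -m handwheel '[[[33,-8,-1],-33],[[33,-8,-1],-33],[[33,-8,-1],-33],[[33,-8,-1],-33],[[33,-8,-1],-33],[[33,-8,-1],-33],[[33,-8,-1],-33],[[33,-8,-1],-33],[[33,-8,-1],-33],[[33,-8,-1],-33],[[33,-8,-1],-33]]'
python3 - <<'E'
from h import *
import pickle
inf=imaging.camera_info('wrist');pickle.dump(inf,open('w1.pkl','wb'))
cv2.imwrite('pics/w1.png',imaging.get_image('wrist')[:,:,::-1])
E
python3 st.py
```

```text
clock: 1.9
tcp_pos: [479.7, 95.6, 240.9]
tcp_rot: [0.758, 0.653, -0.0, -0.0]
contact_force: [-0.1, -0.1, 0.6]
finger_gap: 0.998
t 1.95 tcp [479.5  95.2 241.1] yaw 1.421 zaxis [-0.001  0.    -1.   ] gap 1.004 F [ 0.3 -0.8  0.4]
```

View pics/w1.png

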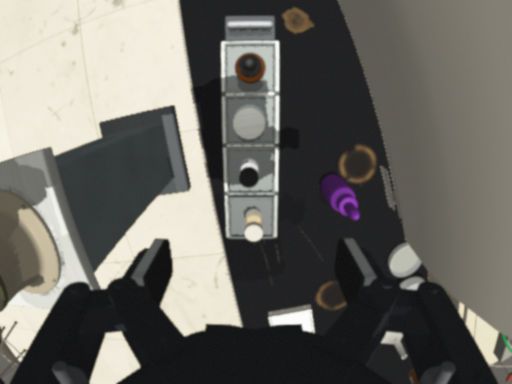

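Run:
```python
from h import *
crop('pics/w1.png',205,5,295,255,3,'pics/w1a.png')
crop('pics/w1.png',210,30,290,150,5,'pics/w1b.png')
crop('pics/w1.png',210,140,290,250,5,'pics/w1c.png')
```

```text
(no output)
```

View pics/w1b.png

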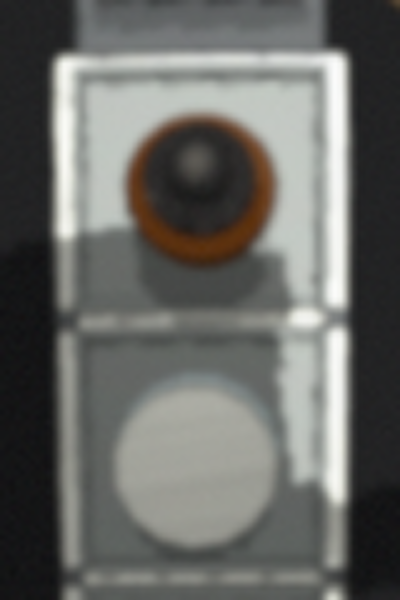

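View pics/w1c.png

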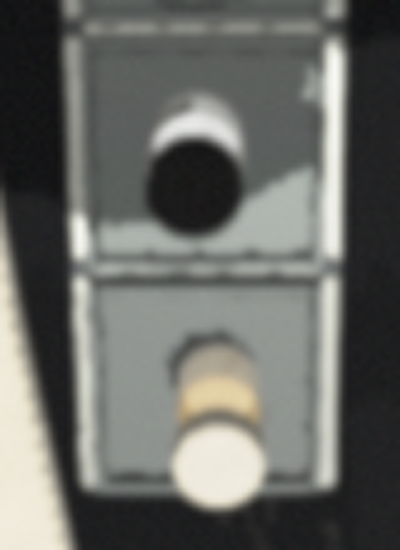

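```bash
python3 - <<'E'
from h import *
import pickle
i=pickle.load(open('w1.pkl','rb'))
B=lambda x,y:(210+x/5-.4,30+y/5-.4);C=lambda x,y:(210+x/5-.4,140+y/5-.4)
for n,p,z in [('dropbody',B(201,190),69),('droptip',B(197,158),118),('jar',B(195,467),53),('black',C(195,187),63),('pale',C(219,463),63),('TL',B(55,52),6),('TR',B(350,52),6)]:
    print(n,np.round(p,1),onz('wrist',*p,z,i).round(1))
E
python3 st.py 491 203 150 1.423
```

```text
dropbody [249.8  67.6] [489.2 199.1  69. ]
droptip [249.   61.2] [489.4 200.9 118. ]
jar [248.6 123. ] [478.6 139.5  53. ]
black [248.6 177. ] [469.6  80.5  63. ]
pale [253.4 232.2] [464.6  11.1  63. ]
TL [220.6  40. ] [458.6 245.6   6. ]
TR [279.6  40. ] [531.1 234.4   6. ]
t 1.95 tcp [479.5  95.2 241.1] yaw 1.421 zaxis [-0.001  0.    -1.   ] gap 1.004 F [ 0.3 -0.8  0.4]
shift cm [10.83 -0.47  9.12] spin deg -0.1
```

```bash
python3 st.py 489.5 201.5 50 1.423; python3 -m handwheel '[[[10.7,-0.6,5],0],[[10.7,-0.6,5],0],[[10.7,-0.6,5],0],[[10.7,-0.6,5],0],[[10.7,-0.6,12],0],[[10.7,-0.6,12],0],[[10.7,-0.6,12],0],[[10.7,-0.6,12],0]]'; python3 st.py 489.5 201.5 50 1.423
python3 - <<'E'
from h import *
import pickle
inf=imaging.camera_info('wrist');pickle.dump(inf,open('w2.pkl','wb'))
cv2.imwrite('pics/w2.png',imaging.get_image('wrist')[:,:,::-1])
E
```

```text
t 1.95 tcp [479.5  95.2 241.1] yaw 1.421 zaxis [-0.001  0.    -1.   ] gap 1.004 F [ 0.3 -0.8  0.4]
shift cm [10.66 -0.58 19.12] spin deg -0.1
clock: 2.62
tcp_pos: [489.5, 200.2, 121.4]
tcp_rot: [0.759, 0.651, -0.001, -0.001]
contact_force: [0.4, 0.1, 0.5]
finger_gap: 1.002
t 2.62 tcp [489.5 200.2 121.4] yaw 1.419 zaxis [-0.002 -0.    -1.   ] gap 1.002 F [0.4 0.1 0.5]
shift cm [ 0.13 -0.    7.14] spin deg -0.3
```

View pics/w2.png

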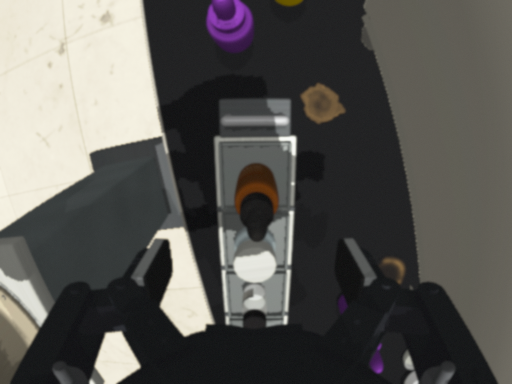

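Run:
```python
from h import *
import pickle
i=pickle.load(open('w2.pkl','rb'))
crop('pics/w2.png',205,120,305,240,5,'pics/w2a.png')
for X in [(489.5,201.5,118),(489.5,201.5,89),(489.5,201.5,69),(489.5,201.5,9)]: print(proj('wrist',X,i))
```

```text
[256.73546594 235.94858925]
[256.38504481 214.86449393]
[256.19134014 203.41861992]
[255.76541117 178.7400986 ]
```

View pics/w2a.png

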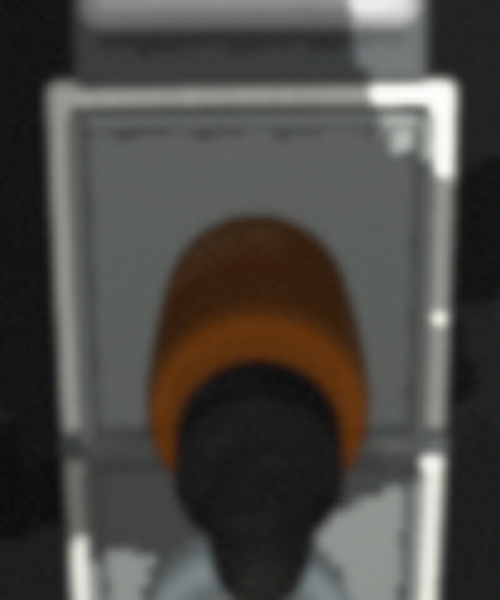

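```bash
python3 -m handwheel '[[[0.1,0,3],0],[[0.1,0,5.5],0],[[0.1,0,7.1],0],[[0.1,0,7.1],0],[[0.1,0,7.1],0]]'; python3 -m handwheel '[[[0,0,0],0],[[0,0,0],0],[[0,0,0],0],[[0,0,0],0],[[0,0,0],0],[[0,0,0],0],[[0,0,0],0],[[0,0,0],0],[[0,0,0],0],[[0,0,0],0]]' 1 40; python3 st.py
```

```text
clock: 3.08
tcp_pos: [491.7, 201.3, 53.7]
tcp_rot: [0.759, 0.651, 0.001, 0.001]
contact_force: [0.3, -0.4, 0.1]
finger_gap: 0.999
clock: 3.92
tcp_pos: [492.1, 201.4, 54.6]
tcp_rot: [0.759, 0.651, 0.002, 0.001]
contact_force: [-2.4, -0.5, 6.0]
finger_gap: 0.353
t 3.92 tcp [492.1 201.4  54.6] yaw 1.418 zaxis [ 0.004  0.001 -1.   ] gap 0.353 F [-2.4 -0.5  6. ]
```

```bash
python3 - <<'E'
from h import *
for n in('side','scene','wrist'):
  cv2.imwrite(f'pics/{n}3.png',imaging.get_image(n)[:,:,::-1])
crop('pics/side3.png',180,130,300,270,5,'pics/side3a.png')
crop('pics/scene3.png',180,130,300,250,5,'pics/scene3a.png')
E
python3 st.py
```

```text
t 4.07 tcp [492.2 201.4  54.6] yaw 1.418 zaxis [ 0.005  0.001 -1.   ] gap 0.354 F [-1.7 -0.2  6.1]
```

View pics/side3a.png

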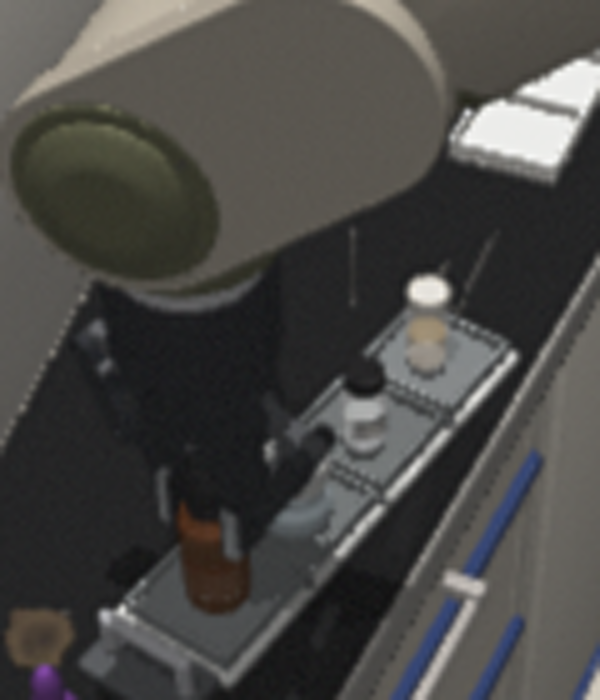

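View pics/scene3a.png

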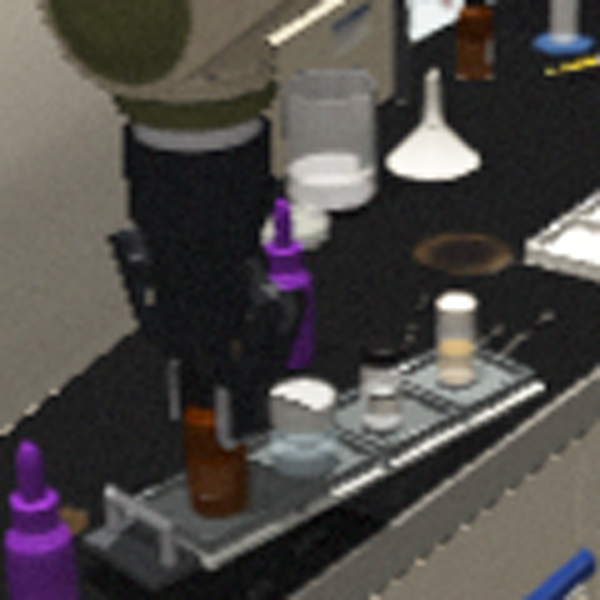

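```bash
python3 -m handwheel '[[[0,0,-0.5],0],[[0,0,-1.5],0],[[0,0,-3],0],[[0,0,-3],0],[[0,0,-3],0]]' 1 40; python3 st.py
python3 - <<'E'
from h import *
for n in('side','wrist'):
  cv2.imwrite(f'pics/{n}4.png',imaging.get_image(n)[:,:,::-1])
crop('pics/side4.png',180,130,300,270,5,'pics/side4a.png')
E
python3 st.py
```

```text
clock: 4.48
tcp_pos: [492.4, 201.5, 85.4]
tcp_rot: [0.759, 0.651, 0.003, 0.002]
contact_force: [-0.1, 0.3, -1.3]
finger_gap: 0.349
t 4.48 tcp [492.4 201.5  85.4] yaw 1.418 zaxis [ 0.006  0.001 -1.   ] gap 0.349 F [-0.1  0.3 -1.3]
t 4.58 tcp [491.7 201.4  84.2] yaw 1.418 zaxis [ 0.004  0.001 -1.   ] gap 0.355 F [-0.1 -0.8 -0.2]
```

View pics/side4a.png

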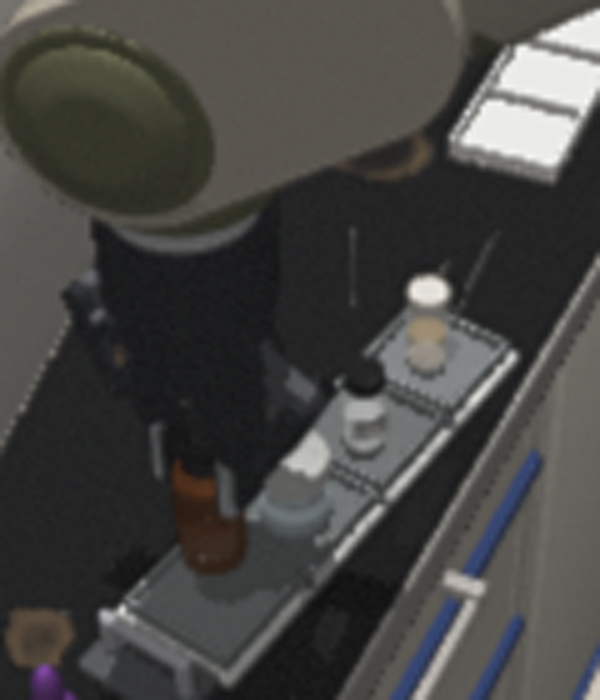

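View pics/wrist4.png

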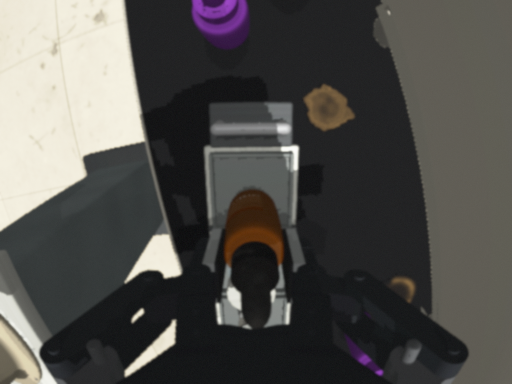

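```bash
python3 st.py 502 -250 180 1.633; python3 -m handwheel '[[[0,0,-3],0],[[0,0,-6],0],[[0,0,-9.5],0],[[-2,0,-9.5],0],[[-5,0,-9.5],-1],[[-8.5,0,-9.5],-3],[[-12,0,-9.5],-5],[[-15.5,0,-9.5],-7],[[-19,0,-9.5],-9],[[-22.5,0,-9.5],-11],[[-26,0,-9.5],-12],[[-29,0,-9.5],-12]]' 1 40; python3 st.py 502 -250 180 1.633
```

```text
t 4.58 tcp [491.7 201.4  84.2] yaw 1.418 zaxis [ 0.004  0.001 -1.   ] gap 0.355 F [-0.1 -0.8 -0.2]
shift cm [-44.44   7.9   -9.61] spin deg -12.3
clock: 5.58
tcp_pos: [446.5, -87.2, 178.2]
tcp_rot: [0.687, 0.727, 0.001, 0.001]
contact_force: [-0.3, -0.0, -2.1]
finger_gap: 0.353
t 5.58 tcp [446.5 -87.2 178.2] yaw 1.628 zaxis [ 0.003  0.001 -1.   ] gap 0.353 F [-0.3 -0.  -2.1]
shift cm [-16.57   4.61  -0.18] spin deg -0.3
```

```bash
python3 -m handwheel '[[[-4,1,0],0],[[-8,2.5,0],0],[[-12,4,0],0],[[-15,4.6,0],0],[[-16.5,4.6,0],0],[[-16.5,4.6,0],0],[[-16.5,4.6,0],0]]' 1 40; python3 st.py
python3 - <<'E'
from h import *
import pickle
inf=imaging.camera_info('wrist');pickle.dump(inf,open('w5.pkl','wb'))
cv2.imwrite('pics/w5.png',imaging.get_image('wrist')[:,:,::-1])
E
```

```text
clock: 6.17
tcp_pos: [501.3, -248.9, 177.3]
tcp_rot: [0.687, 0.727, 0.001, -0.0]
contact_force: [-0.2, 0.8, -0.7]
finger_gap: 0.35
t 6.17 tcp [ 501.3 -248.9  177.3] yaw 1.627 zaxis [ 0.001  0.003 -1.   ] gap 0.35 F [-0.2  0.8 -0.7]
```

View pics/w5.png

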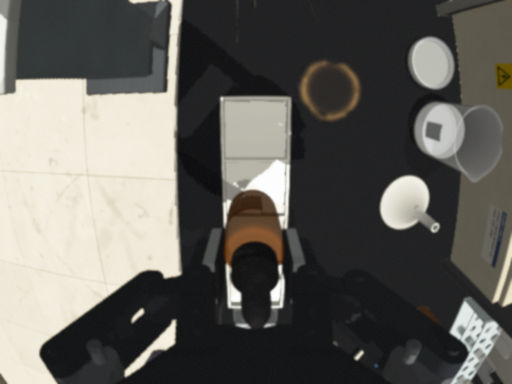

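Run:
```python
from h import *
crop('pics/w5.png',205,85,305,205,5,'pics/w5a.png')
crop('pics/w5.png',200,210,310,335,5,'pics/w5b.png')
```

```text
(no output)
```

View pics/w5a.png

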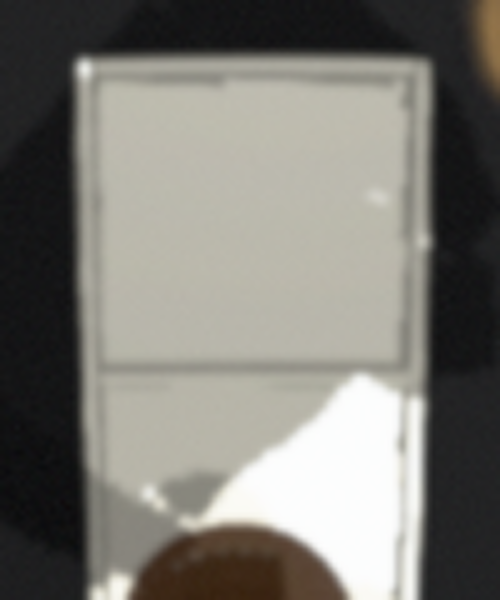

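View pics/w5b.png

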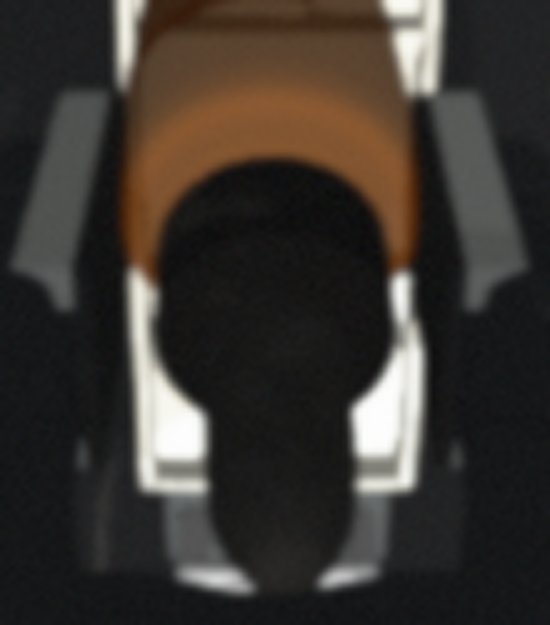

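Run:
```python
from h import *
import pickle
i=pickle.load(open('w5.pkl','rb'))
A=lambda x,y:(205+x/5-.4,85+y/5-.4);B=lambda x,y:(200+x/5-.4,210+y/5-.4)
P=[onz('wrist',*p,14,i)[:2] for p in (A(76,60),A(431,58),B(143,491),B(413,489))]
loc=np.array([(-36,133.5),(36,133.5),(-36,-133.5),(36,-133.5)])
print(np.round(P,1))
P=np.array(P);c=P.mean(0);y=(P[0]+P[1]-P[2]-P[3])
yaw=np.arctan2(-y[0],y[1]);print(c,yaw)
R=np.array([[np.cos(yaw),-np.sin(yaw)],[np.sin(yaw),np.cos(yaw)]])
for k in(-99,-33,33,99):print(k,(c+R@[0,k]).round(1))
# held dropper: collar top centre (276,255?) body
```

```text
[[ 461.  -176.6]
 [ 533.2 -172. ]
 [ 476.4 -443.9]
 [ 548.7 -439.3]]
[ 504.83445331 -307.95323561] 0.05767519644466054
-99 [ 510.5 -406.8]
-33 [ 506.7 -340.9]
33 [ 502.9 -275. ]
99 [ 499.1 -209.1]
```

```bash
python3 st.py 510.5 -406.3 52 1.628; python3 -m handwheel '[[[-3,0.1,0],0],[[-7,0.1,0],0],[[-11,0,0],0],[[-14,0,0],0],[[-15.7,0,2],0],[[-15.7,0,5],0],[[-15.7,0,8],0],[[-15.7,0,10.5],0],[[-15.7,0,11.5],0],[[-15.7,0,11.5],0],[[-15.7,0,11.5],0]]' 1 40; python3 st.py 510.5 -406.3 49 1.628
```

```text
t 6.22 tcp [ 501.5 -248.1  177.7] yaw 1.629 zaxis [ 0.002  0.002 -1.   ] gap 0.353 F [ 0.1 -0.4 -0.5]
shift cm [-15.87  -0.03  12.53] spin deg 0.0
clock: 7.13
tcp_pos: [511.4, -404.1, 63.6]
tcp_rot: [0.686, 0.728, 0.001, 0.0]
contact_force: [0.3, -1.4, 0.9]
finger_gap: 0.351
t 7.13 tcp [ 511.4 -404.1   63.6] yaw 1.63 zaxis [ 0.003  0.002 -1.   ] gap 0.351 F [ 0.3 -1.4  0.9]
shift cm [-0.22 -0.1   1.46] spin deg 0.1
```

```bash
python3 -m handwheel '[[[-0.1,-0.1,0.5],0],[[-0.1,-0.1,1.0],0],[[-0.1,-0.1,1.3],0],[[-0.1,-0.1,1.4],0],[[-0.1,-0.1,1.4],0],[[-0.1,-0.1,1.4],0],[[-0.1,-0.1,1.4],0]]' 1 40; python3 st.py 510.5 -406.3 49 1.628;python3 - <<'E'
from h import *
for n in('side','wrist'):
  cv2.imwrite(f'pics/{n}6.png',imaging.get_image(n)[:,:,::-1])
crop('pics/side6.png',250,40,350,180,5,'pics/side6a.png')
E
python3 st.py
```

```text
clock: 7.72
tcp_pos: [510.5, -405.2, 49.8]
tcp_rot: [0.686, 0.728, 0.001, 0.001]
contact_force: [-0.9, 1.1, 0.0]
finger_gap: 0.356
t 7.72 tcp [ 510.5 -405.2   49.8] yaw 1.629 zaxis [ 0.003  0.001 -1.   ] gap 0.356 F [-0.9  1.1  0. ]
shift cm [-0.11 -0.01  0.08] spin deg 0.1
t 7.82 tcp [ 510.5 -405.2   49.8] yaw 1.63 zaxis [ 0.003  0.001 -1.   ] gap 0.353 F [-0.6  0.2 -0.4]
```

View pics/side6a.png

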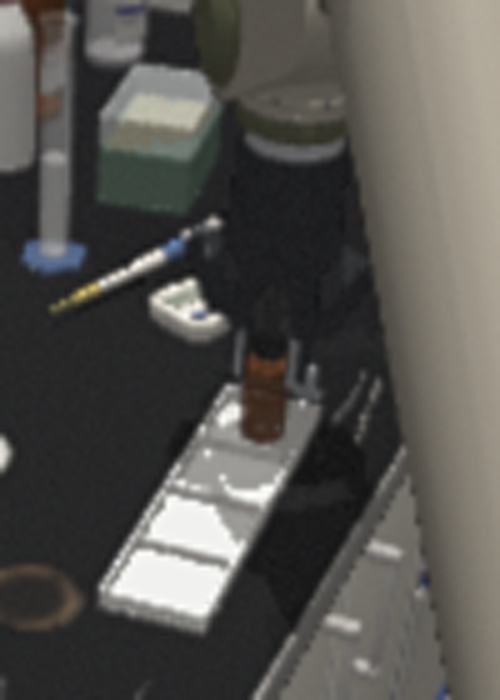

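View pics/wrist6.png

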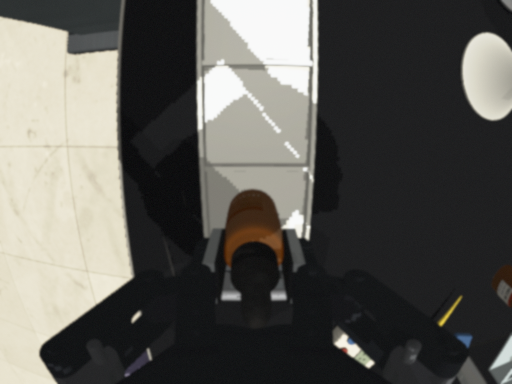

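```bash
python3 -m handwheel '[[[0,0,0.1],0],[[0,0,0.1],0],[[0,0,0.1],0]]' 1 20; python3 -m handwheel '[[[0,0,0],0],[[0,0,0],0],[[0,0,0],0],[[0,0,0],0],[[0,0,0],0],[[0,0,0],0],[[0,0,0],0]]' -1; python3 -m handwheel '[[[0,0,-1],0],[[0,0,-3],0],[[0,0,-6],0],[[0,0,-10],0],[[0,0,-14],0],[[1,0,-16],0],[[5,0,-16],0],[[9,0,-16],0],[[13,0,-16],0],[[16,0,-16],0],[[16,0,-16],0]]'; python3 st.py
python3 - <<'E'
from h import *
import pickle
inf=imaging.camera_info('wrist');pickle.dump(inf,open('w7.pkl','wb'))
cv2.imwrite('pics/w7.png',imaging.get_image('wrist')[:,:,::-1])
E
```

```text
clock: 8.07
tcp_pos: [510.6, -405.2, 48.8]
tcp_rot: [0.686, 0.728, 0.001, 0.001]
contact_force: [-0.4, -0.2, -0.2]
finger_gap: 0.351
clock: 8.65
tcp_pos: [510.6, -405.2, 48.8]
tcp_rot: [0.686, 0.728, 0.001, 0.001]
contact_force: [0.8, -0.1, 0.1]
finger_gap: 0.999
clock: 9.57
tcp_pos: [500.7, -240.9, 210.5]
tcp_rot: [0.685, 0.729, 0.002, 0.001]
contact_force: [0.2, 0.2, -0.0]
finger_gap: 1.001
t 9.57 tcp [ 500.7 -240.9  210.5] yaw 1.634 zaxis [ 0.004  0.002 -1.   ] gap 1.001 F [ 0.2  0.2 -0. ]
```

View pics/w7.png

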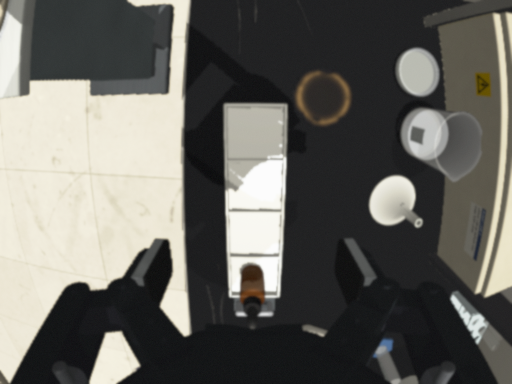

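```bash
python3 - <<'E'
from h import *
import pickle
i=pickle.load(open('w7.pkl','rb'))
crop('pics/w7.png',215,240,295,330,7,'pics/w7a.png')
for X in [(510.5,-406,112),(510.5,-406,63),(510.5,-406,3)]: print(proj('wrist',X,i), (proj('wrist',X,i)-[215,240])*7)
E
python3 st.py 480 75 200 1.423
```

```text
[254.70383755 327.1786349 ] [277.92686285 610.25044431]
[254.42897193 299.82610641] [276.00280352 418.78274486]
[254.15918947 272.90214132] [274.11432629 230.31498926]
t 9.62 tcp [ 500.9 -243.5  210.4] yaw 1.633 zaxis [ 0.004  0.001 -1.   ] gap 0.997 F [ 0.2 -0.1  0.4]
shift cm [31.91 -0.12  1.05] spin deg 12.0
```

View pics/w7a.png

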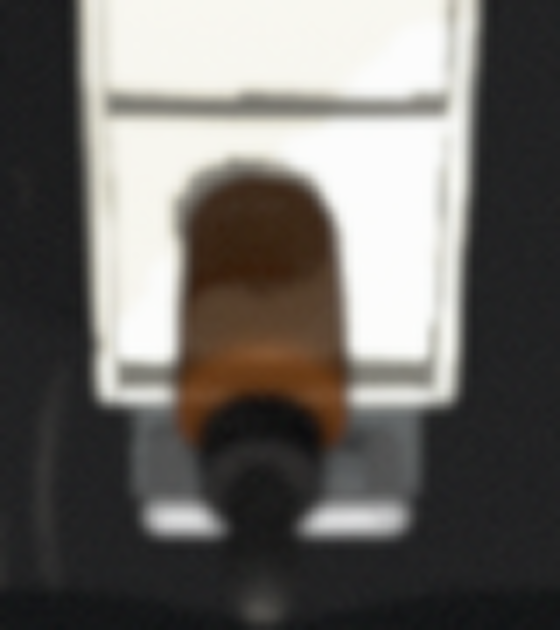

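```bash
python3 st.py 480 139 120 1.423; python3 -m handwheel '[[[4,0,0],0],[[8,0,0],2],[[12,-0.1,0],5],[[16,-0.1,0],8],[[20,-0.1,0],11],[[24,-0.2,1],12],[[28,-0.2,3],12],[[32,-0.2,5],12],[[36,-0.3,7],12],[[38.3,-0.3,9],12],[[38.3,-0.3,9],12],[[38.3,-0.3,9],12]]' -1 40; python3 st.py 480 139 17 1.423
python3 - <<'E'
from h import *
import pickle
inf=imaging.camera_info('wrist');pickle.dump(inf,open('w8.pkl','wb'))
cv2.imwrite('pics/w8.png',imaging.get_image('wrist')[:,:,::-1])
for X in [(480,139,53),(470,80,63),(466,8.5,63)]: print(proj('wrist',X,inf))
E
```

```text
t 9.62 tcp [ 500.9 -243.5  210.4] yaw 1.633 zaxis [ 0.004  0.001 -1.   ] gap 0.997 F [ 0.2 -0.1  0.4]
shift cm [38.3   0.24  9.06] spin deg 12.0
clock: 10.62
tcp_pos: [474.6, 139.1, 120.0]
tcp_rot: [0.757, 0.654, 0.001, 0.001]
contact_force: [0.0, -0.4, 1.2]
finger_gap: 1.0
t 10.62 tcp [474.6 139.1 120. ] yaw 1.425 zaxis [ 0.002  0.    -1.   ] gap 1.0 F [ 0.  -0.4  1.2]
shift cm [ 0.06  0.51 10.3 ] spin deg 0.1
[262.98938455 197.12670446]
[260.78961948 270.89549436]
[266.69337354 331.65793747]
```

View pics/w8.png

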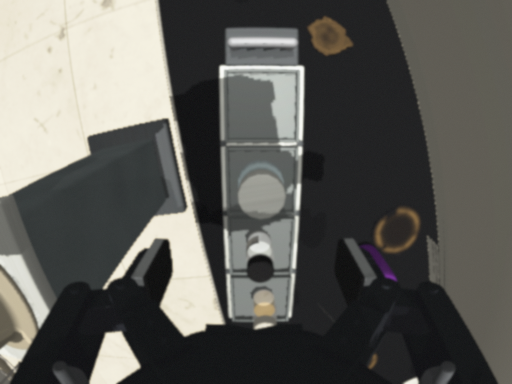

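```bash
python3 -m handwheel '[[[0.1,0.5,2],0],[[0.1,0.5,5],0],[[0.1,0.5,8],0],[[0.1,0.5,10],0],[[0.1,0.5,10.2],0],[[0.1,0.5,10.2],0],[[0.1,0.5,10.2],0]]'; python3 st.py 480 139 17
```

```text
clock: 11.25
tcp_pos: [482.4, 137.7, 20.7]
tcp_rot: [0.758, 0.653, 0.003, 0.002]
contact_force: [0.0, 0.1, 0.6]
finger_gap: 0.995
t 11.25 tcp [482.4 137.7  20.7] yaw 1.422 zaxis [ 0.007  0.    -1.   ] gap 0.995 F [0.  0.1 0.6]
shift cm [ 0.09 -0.26  0.36] spin deg -0.0
```

```bash
python3 -m handwheel '[[[0.1,-0.2,0.4],0],[[0.1,-0.2,0.4],0],[[0.1,-0.2,0.4],0],[[0.1,-0.2,0.4],0],[[0.1,-0.2,0.4],0],[[0.1,-0.2,0.4],0],[[0.1,-0.2,0.4],0],[[0.1,-0.2,0.4],0],[[0.1,-0.2,0.4],0],[[0.1,-0.2,0.4],0]]' 1 40; python3 st.py;  python3 -m handwheel '[[[0,0,-0.5],0],[[0,0,-1.5],0],[[0,0,-3],0],[[0,0,-3],0],[[0,0,-3],0]]' 1 40
python3 - <<'E'
from h import *
for n in('side','wrist'):
  cv2.imwrite(f'pics/{n}9.png',imaging.get_image(n)[:,:,::-1])
crop('pics/side9.png',180,130,300,270,5,'pics/side9a.png')
E
python3 st.py
```

```text
clock: 12.08
tcp_pos: [480.9, 139.0, 17.5]
tcp_rot: [0.758, 0.653, 0.003, 0.003]
contact_force: [-2.0, -0.5, 7.6]
finger_gap: 0.43
t 12.08 tcp [480.9 139.   17.5] yaw 1.422 zaxis [ 0.008  0.    -1.   ] gap 0.43 F [-2.  -0.5  7.6]
clock: 12.5
tcp_pos: [481.1, 139.1, 48.3]
tcp_rot: [0.757, 0.653, 0.004, 0.003]
contact_force: [0.7, -0.7, -1.6]
finger_gap: 0.435
t 12.6 tcp [480.4 139.   47.2] yaw 1.423 zaxis [ 0.008  0.    -1.   ] gap 0.436 F [-0.1  0.2 -0.6]
```

View pics/side9a.png

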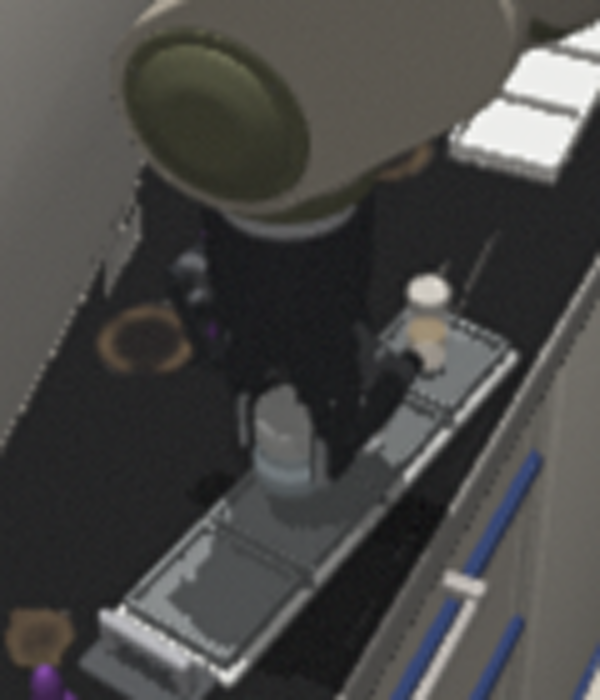

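View pics/wrist9.png

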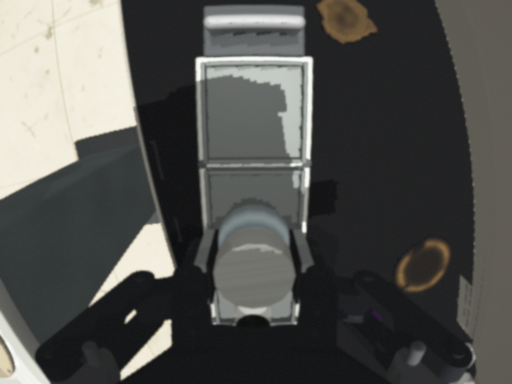

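```bash
python3 st.py 507.5 -340.5 120 1.63; python3 -m handwheel '[[[0,0,-3.5],0],[[0,0,-6.5],0],[[-3,0.6,-7.3],-1],[[-6.5,1.3,-7.3],-3],[[-10,2,-7.3],-5],[[-13.5,2.7,-7.3],-7],[[-17,3.4,-7.3],-9],[[-20.5,4.1,-7.3],-11],[[-24,4.8,-7.3],-12],[[-27.5,5.5,-7.3],-12],[[-31,6.2,-7.3],-12],[[-34,6.8,-7.3],-12]]' 1 40; python3 st.py 507.5 -340.5 120 1.63
```

```text
t 12.6 tcp [480.4 139.   47.2] yaw 1.423 zaxis [ 0.008  0.    -1.   ] gap 0.436 F [-0.1  0.2 -0.6]
shift cm [-47.02   9.82  -7.27] spin deg -11.9
clock: 13.6
tcp_pos: [496.3, -209.5, 119.5]
tcp_rot: [0.685, 0.728, 0.003, 0.002]
contact_force: [0.4, 0.2, -1.4]
finger_gap: 0.435
t 13.6 tcp [ 496.3 -209.5  119.5] yaw 1.631 zaxis [ 0.007  0.001 -1.   ] gap 0.435 F [ 0.4  0.2 -1.4]
shift cm [-13.14   0.32  -0.05] spin deg 0.1
```

```bash
python3 -m handwheel '[[[-3,0.1,0],0],[[-6.5,0.2,0],0],[[-10,0.3,0],0],[[-12.5,0.3,0],0],[[-13.1,0.3,1],0],[[-13.1,0.3,4],0],[[-13.1,0.3,7],0],[[-13.1,0.3,9],0],[[-13.1,0.3,9.5],0],[[-13.1,0.3,9.5],0],[[-13.1,0.3,9.5],0]]' 1 40; python3 st.py 507.5 -340.5 12 1.63
```

```text
clock: 14.52
tcp_pos: [508.3, -340.0, 25.1]
tcp_rot: [0.685, 0.728, 0.003, 0.003]
contact_force: [0.3, -0.6, -1.0]
finger_gap: 0.431
t 14.52 tcp [ 508.3 -340.    25.1] yaw 1.631 zaxis [ 0.007  0.    -1.   ] gap 0.431 F [ 0.3 -0.6 -1. ]
shift cm [-0.05 -0.09  1.31] spin deg 0.1
```

```bash
python3 -m handwheel '[[[0,0,0.5],0],[[0,0,1.0],0],[[0,0,1.3],0],[[0,0,1.3],0],[[0,0,1.3],0],[[0,0,1.3],0]]' 1 40; python3 st.py 507.5 -340.5 11.5
python3 - <<'E'
from h import *
for n in('side','wrist'):
  cv2.imwrite(f'pics/{n}10.png',imaging.get_image(n)[:,:,::-1])
crop('pics/side10.png',250,40,350,180,5,'pics/side10a.png')
E
python3 st.py
```

```text
clock: 15.02
tcp_pos: [508.4, -340.0, 12.3]
tcp_rot: [0.685, 0.728, 0.003, 0.003]
contact_force: [0.3, -1.0, 0.4]
finger_gap: 0.429
t 15.02 tcp [ 508.4 -340.    12.3] yaw 1.632 zaxis [ 0.008  0.    -1.   ] gap 0.429 F [ 0.3 -1.   0.4]
shift cm [-0.04 -0.09  0.08] spin deg -0.0
t 15.12 tcp [ 508.4 -340.    12.3] yaw 1.631 zaxis [ 0.007  0.    -1.   ] gap 0.434 F [-0.2  1.  -0.4]
```

View pics/wrist10.png

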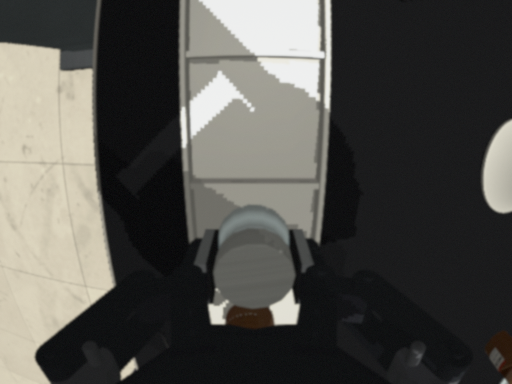

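View pics/side10a.png

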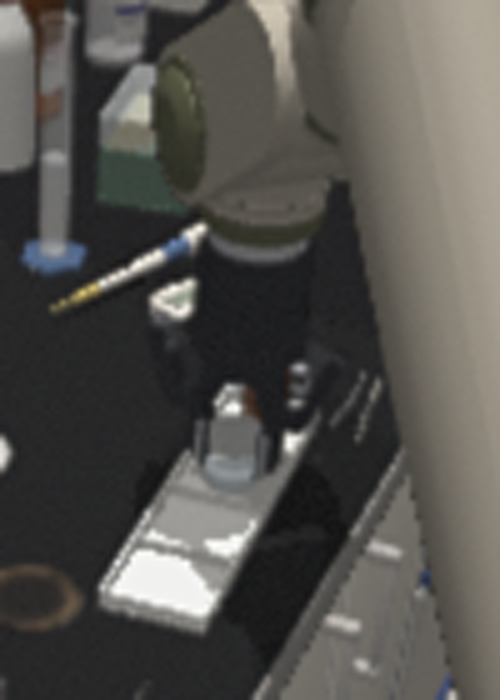

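```bash
python3 -m handwheel '[[[0,0,0.1],0],[[0,0,0.1],0],[[0,0,0.1],0]]' 1 20; python3 -m handwheel '[[[0,0,0],0],[[0,0,0],0],[[0,0,0],0],[[0,0,0],0],[[0,0,0],0],[[0,0,0],0],[[0,0,0],0]]' -1; python3 -m handwheel '[[[0,0,-1],0],[[0,0,-3],0],[[0,0,-6],0],[[0,0,-9],0],[[0,0,-12],0],[[3,0,-14],0],[[7,0,-16],0],[[11,0,-16],0],[[14,0,-16],0],[[14,0,-16],0]]'; python3 st.py 471 80 110 1.423
python3 - <<'E'
from h import *
import pickle
inf=imaging.camera_info('wrist');pickle.dump(inf,open('w11.pkl','wb'))
cv2.imwrite('pics/w11.png',imaging.get_image('wrist')[:,:,::-1])
crop('pics/w11.png',205,90,305,330,2.5,'pics/w11a.png')
E
```

```text
clock: 15.37
tcp_pos: [508.5, -340.1, 11.6]
tcp_rot: [0.685, 0.728, 0.003, 0.003]
contact_force: [-0.5, 0.7, 2.3]
finger_gap: 0.436
clock: 15.95
tcp_pos: [508.5, -340.1, 11.6]
tcp_rot: [0.685, 0.728, 0.003, 0.003]
contact_force: [-0.1, 1.2, 1.0]
finger_gap: 0.999
clock: 16.78
tcp_pos: [498.5, -195.5, 172.9]
tcp_rot: [0.684, 0.73, 0.003, 0.003]
contact_force: [-0.2, -0.0, -0.1]
finger_gap: 0.997
t 16.78 tcp [ 498.5 -195.5  172.9] yaw 1.636 zaxis [ 0.009  0.    -1.   ] gap 0.997 F [-0.2 -0.  -0.1]
shift cm [27.67 -1.01  6.28] spin deg 12.2
```

View pics/w11a.png

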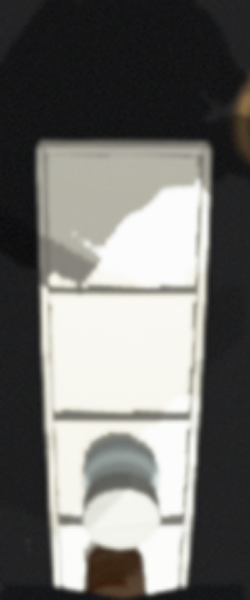

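```bash
python3 -m handwheel '[[[4,-0.1,1],1],[[8,-0.2,2],4],[[12,-0.3,3],7],[[16,-0.5,4],10],[[20,-0.7,5],12],[[24,-0.9,6],12],[[27.5,-1,6],12],[[27.7,-1,6],12],[[27.7,-1,6],12]]' -1 40; python3 st.py 471 80 25 1.423
python3 - <<'E'
from h import *
import pickle
inf=imaging.camera_info('wrist');pickle.dump(inf,open('w12.pkl','wb'))
cv2.imwrite('pics/w12.png',imaging.get_image('wrist')[:,:,::-1])
for X in [(470.5,80,63),(466,8.5,63)]: print(proj('wrist',X,inf))
crop('pics/w12.png',205,130,315,340,3,'pics/w12a.png')
E
```

```text
clock: 17.58
tcp_pos: [472.1, 78.3, 112.7]
tcp_rot: [0.756, 0.655, 0.003, 0.003]
contact_force: [0.7, -0.8, 0.5]
finger_gap: 0.999
t 17.58 tcp [472.1  78.3 112.7] yaw 1.428 zaxis [ 0.009 -0.001 -1.   ] gap 0.999 F [ 0.7 -0.8  0.5]
shift cm [ 0.15 -0.22  8.76] spin deg 0.3
[253.10590631 204.80275902]
[260.3656148  286.89432958]
```

View pics/w12a.png

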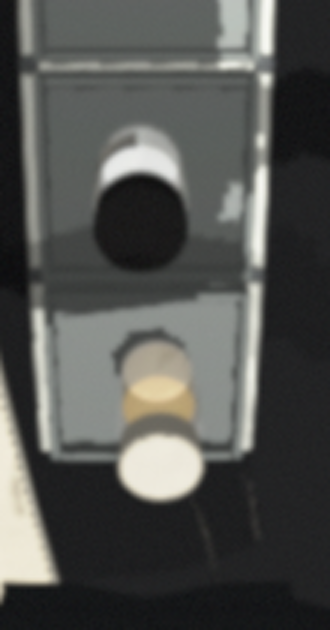

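```bash
python3 - <<'E'
from h import *
import pickle
i=pickle.load(open('w12.pkl','rb'))
print(onz('wrist',251.7,203.4,63,i),onz('wrist',258,285.3,63,i))
E
python3 st.py 469 81 25; python3 -m handwheel '[[[0.2,-0.4,2],0],[[0.2,-0.4,4.5],0],[[0.2,-0.4,7],0],[[0.2,-0.4,8.6],0],[[0.2,-0.4,8.7],0],[[0.2,-0.4,8.7],0],[[0.2,-0.4,8.7],0]]' -1 40; python3 st.py 469 81 25
```

```text
[469.68404462  81.18374679  63.        ] [464.34763397  10.41975202  63.        ]
t 17.63 tcp [472.3  77.2 112.7] yaw 1.426 zaxis [ 0.01  -0.001 -1.   ] gap 1.004 F [ 0.2 -0.1  0.4]
shift cm [ 0.33 -0.47  8.77] spin deg -0.0
clock: 18.22
tcp_pos: [470.5, 78.7, 26.7]
tcp_rot: [0.757, 0.654, 0.004, 0.004]
contact_force: [-0.1, 0.7, 0.8]
finger_gap: 0.998
t 18.22 tcp [470.5  78.7  26.7] yaw 1.425 zaxis [ 0.011 -0.001 -1.   ] gap 0.998 F [-0.1  0.7  0.8]
shift cm [ 0.21 -0.19  0.17] spin deg -0.0
```

```bash
python3 -m handwheel '[[[0.2,-0.1,0.1],0],[[0.2,-0.1,0.1],0],[[0.2,-0.1,0.1],0],[[0.2,-0.1,0.1],0],[[0.2,-0.1,0.1],0],[[0.2,-0.1,0.1],0],[[0.2,-0.1,0.1],0],[[0.2,-0.1,0.1],0],[[0.2,-0.1,0.1],0],[[0.2,-0.1,0.1],0],[[0.2,-0.1,0.1],0]]' 1 30; python3 st.py;  python3 -m handwheel '[[[0,0,-0.5],0],[[0,0,-1.5],0],[[0,0,-3],0],[[0,0,-3],0],[[0,0,-3],0]]' 1 30
python3 - <<'E'
from h import *
for n in('side','wrist'):
  cv2.imwrite(f'pics/{n}13.png',imaging.get_image(n)[:,:,::-1])
crop('pics/side13.png',180,130,300,270,5,'pics/side13a.png')
E
python3 st.py 503.2 -274.5 120 1.63
```

```text
clock: 19.13
tcp_pos: [470.0, 80.8, 26.0]
tcp_rot: [0.757, 0.654, 0.004, 0.004]
contact_force: [-1.7, -0.3, 5.2]
finger_gap: 0.266
t 19.13 tcp [470.   80.8  26. ] yaw 1.425 zaxis [ 0.012 -0.002 -1.   ] gap 0.266 F [-1.7 -0.3  5.2]
clock: 19.55
tcp_pos: [470.1, 80.8, 56.6]
tcp_rot: [0.757, 0.654, 0.005, 0.005]
contact_force: [0.7, -0.0, -0.3]
finger_gap: 0.267
t 19.65 tcp [469.3  80.9  55.6] yaw 1.425 zaxis [ 0.011 -0.001 -1.   ] gap 0.266 F [-0.1 -0.6 -0.4]
shift cm [-34.66   8.6   -6.35] spin deg -11.8
```

View pics/side13a.png

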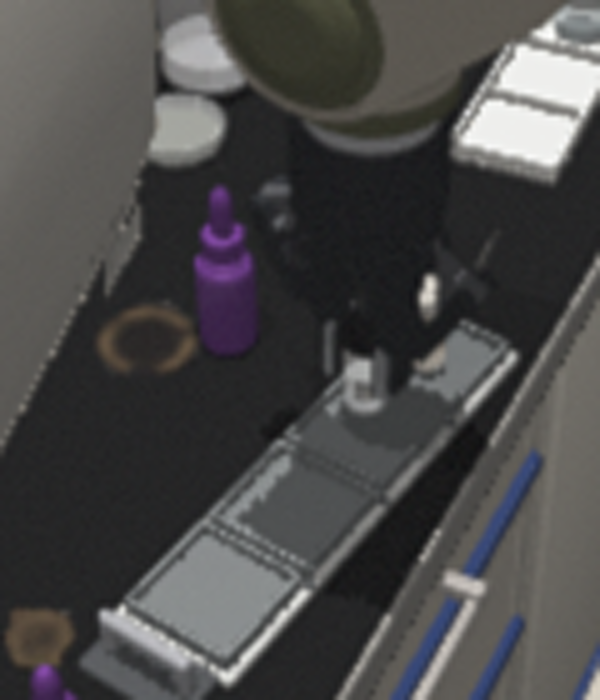

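View pics/wrist13.png

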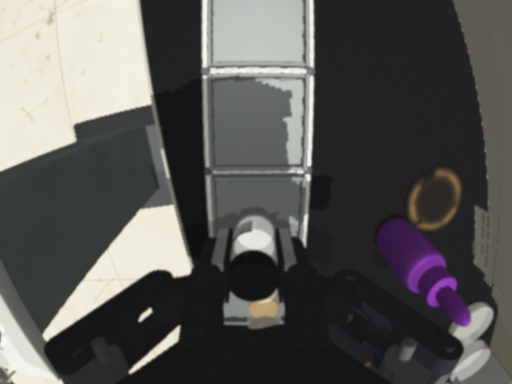

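```bash
python3 -m handwheel '[[[0,0,-3.3],0],[[0,0,-6.3],0],[[-3,0.7,-6.3],-1],[[-6.5,1.6,-6.3],-3],[[-10,2.5,-6.3],-5],[[-13.5,3.4,-6.3],-7],[[-17,4.2,-6.3],-9],[[-20.5,5.1,-6.3],-11],[[-24,6,-6.3],-12],[[-27.5,6.8,-6.3],-12],[[-31,7.7,-6.3],-12],[[-34,8.4,-6.3],-12]]' 1 30; python3 -m handwheel '[[[0,0,0],0],[[0,0,0],0]]'; python3 st.py 503.2 -274.5 20 1.63
```

```text
clock: 20.65
tcp_pos: [501.8, -269.9, 118.6]
tcp_rot: [0.685, 0.729, 0.003, 0.004]
contact_force: [0.4, 0.1, -1.0]
finger_gap: 0.269
clock: 20.82
tcp_pos: [501.2, -271.0, 117.2]
tcp_rot: [0.686, 0.728, 0.003, 0.003]
contact_force: [-0.1, 1.6, -1.1]
finger_gap: 0.265
t 20.82 tcp [ 501.2 -271.   117.2] yaw 1.631 zaxis [ 0.009  0.    -1.   ] gap 0.265 F [-0.1  1.6 -1.1]
shift cm [-0.36  0.09  9.73] spin deg 0.0
```

```bash
python3 -m handwheel '[[[-0.3,0.1,2],0],[[-0.3,0.1,5],0],[[-0.3,0.1,7.5],0],[[-0.3,0.1,8.5],0],[[-0.3,0.1,8.5],0],[[-0.3,0.1,8.5],0],[[-0.3,0.1,8.5],0]]' 1 30; python3 st.py 503.2 -274.5 20.5 1.63
```

```text
clock: 21.4
tcp_pos: [503.9, -274.0, 33.9]
tcp_rot: [0.685, 0.728, 0.003, 0.004]
contact_force: [0.1, -0.2, 0.3]
finger_gap: 0.267
t 21.4 tcp [ 503.9 -274.    33.9] yaw 1.631 zaxis [ 0.011 -0.001 -1.   ] gap 0.267 F [ 0.1 -0.2  0.3]
shift cm [-0.04 -0.09  1.34] spin deg 0.1
```

```bash
python3 -m handwheel '[[[0,0,0.5],0],[[0,0,1.0],0],[[0,0,1.3],0],[[0,0,1.4],0],[[0,0,1.4],0],[[0,0,1.4],0],[[0,0,1.4],0]]' 1 20; python3 st.py 503.2 -274.5 20
python3 - <<'E'
from h import *
for n in('side','wrist'):
  cv2.imwrite(f'pics/{n}14.png',imaging.get_image(n)[:,:,::-1])
crop('pics/side14.png',250,40,350,180,5,'pics/side14a.png')
E
```

```text
clock: 21.98
tcp_pos: [504.0, -274.1, 20.0]
tcp_rot: [0.685, 0.728, 0.003, 0.004]
contact_force: [-0.6, 1.1, 3.9]
finger_gap: 0.266
t 21.98 tcp [ 504.  -274.1   20. ] yaw 1.631 zaxis [ 0.011 -0.001 -1.   ] gap 0.266 F [-0.6  1.1  3.9]
shift cm [-0.04 -0.09  0.  ] spin deg -0.0
```

View pics/wrist14.png

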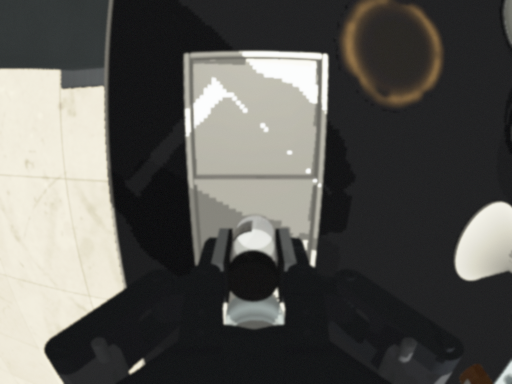

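View pics/side14a.png

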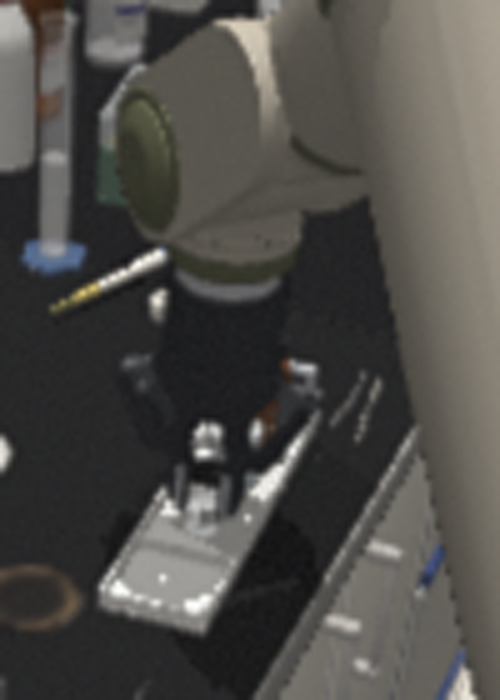

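```bash
python3 -m handwheel '[[[0,0,0],0],[[0,0,0],0],[[0,0,0],0],[[0,0,0],0],[[0,0,0],0],[[0,0,0],0],[[0,0,0],0]]' -1 30; python3 -m handwheel '[[[0,0,-1],0],[[0,0,-3],0],[[0,0,-6],0],[[0,0,-9],0],[[0,0,-12],0],[[3,0,-14],0],[[7,0,-14],0],[[10,0,-14],0],[[12,0,-14],0],[[12,0,-14],0]]'; python3 st.py 465 9.5 112 1.423
python3 - <<'E'
from h import *
cv2.imwrite('pics/w15.png',imaging.get_image('wrist')[:,:,::-1])
crop('pics/w15.png',205,90,305,330,2.5,'pics/w15a.png')
E
```

```text
clock: 22.67
tcp_pos: [504.0, -274.1, 20.0]
tcp_rot: [0.685, 0.728, 0.003, 0.004]
contact_force: [-0.4, -0.0, -0.3]
finger_gap: 0.999
clock: 23.5
tcp_pos: [495.0, -150.8, 160.8]
tcp_rot: [0.684, 0.729, 0.004, 0.004]
contact_force: [0.1, -0.5, -0.4]
finger_gap: 1.0
t 23.5 tcp [ 495.  -150.8  160.8] yaw 1.635 zaxis [ 0.011 -0.001 -1.   ] gap 1.0 F [ 0.1 -0.5 -0.4]
shift cm [16.2  -2.02  4.83] spin deg 12.1
```

View pics/w15a.png

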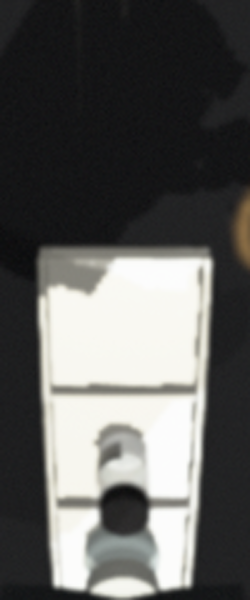

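Black vial stands in pocket 3, jar in 2. On to the pale vial.

```bash
python3 -m handwheel '[[[3,-0.4,1],3],[[7,-0.9,2],7],[[11,-1.4,3],11],[[14.5,-1.9,4],12],[[16.2,-2,4.8],12],[[16.2,-2,4.8],12],[[16.2,-2,4.8],12]]' -1 30; python3 st.py 464.5 10 25 1.423
python3 - <<'E'
from h import *
import pickle
inf=imaging.camera_info('wrist');pickle.dump(inf,open('w16.pkl','wb'))
cv2.imwrite('pics/w16.png',imaging.get_image('wrist')[:,:,::-1])
for X in [(464.5,10,63)]: print(proj('wrist',X,inf))
crop('pics/w16.png',205,130,305,280,4,'pics/w16a.png')
E
```

```text
clock: 24.13
tcp_pos: [466.2, 7.1, 112.4]
tcp_rot: [0.757, 0.654, 0.004, 0.005]
contact_force: [-0.1, 0.1, 0.2]
finger_gap: 1.003
t 24.13 tcp [466.2   7.1 112.4] yaw 1.425 zaxis [ 0.012 -0.002 -1.   ] gap 1.003 F [-0.1  0.1  0.2]
shift cm [ 0.27 -0.31  8.74] spin deg 0.1
[252.4822558  203.21807609]
```

View pics/w16a.png

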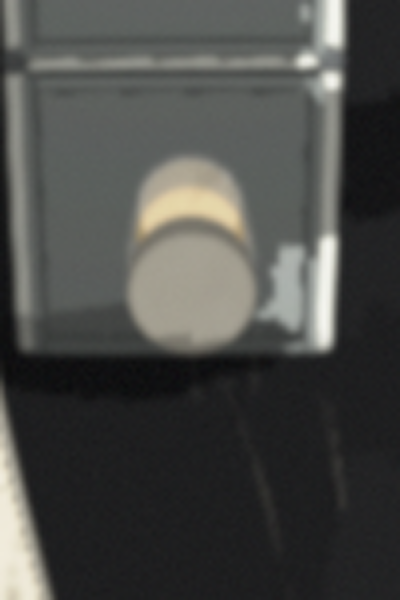

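```bash
python3 -m handwheel '[[[0.4,-0.4,2],0],[[0.4,-0.4,4.5],0],[[0.4,-0.4,7],0],[[0.4,-0.4,8.6],0],[[0.4,-0.4,8.7],0],[[0.4,-0.4,8.7],0],[[0.4,-0.4,8.7],0]]' -1 30; python3 st.py 464.5 11 25;  python3 -m handwheel '[[[0,-0.1,0.1],0],[[0,-0.1,0.1],0],[[0,-0.1,0.1],0],[[0,-0.1,0.1],0],[[0,-0.1,0.1],0],[[0,-0.1,0.1],0],[[0,-0.1,0.1],0],[[0,-0.1,0.1],0],[[0,-0.1,0.1],0],[[0,-0.1,0.1],0],[[0,-0.1,0.1],0]]' 1 30; python3 st.py;  python3 -m handwheel '[[[0,0,-0.5],0],[[0,0,-1.5],0],[[0,0,-3],0],[[0,0,-3],0],[[0,0,-3],0]]' 1 30
python3 - <<'E'
from h import *
cv2.imwrite(f'pics/wrist17.png',imaging.get_image('wrist')[:,:,::-1])
E
python3 st.py 499.7 -208.5 120 1.63
```

```text
clock: 24.77
tcp_pos: [465.3, 9.8, 26.8]
tcp_rot: [0.757, 0.653, 0.005, 0.006]
contact_force: [-0.5, -0.3, 0.3]
finger_gap: 0.998
t 24.77 tcp [465.3   9.8  26.8] yaw 1.423 zaxis [ 0.015 -0.003 -1.   ] gap 0.998 F [-0.5 -0.3  0.3]
shift cm [ 0.11 -0.1   0.18] spin deg -0.0
clock: 25.68
tcp_pos: [464.5, 9.9, 26.1]
tcp_rot: [0.757, 0.653, 0.005, 0.006]
contact_force: [-0.6, 0.3, 6.5]
finger_gap: 0.265
t 25.68 tcp [464.5   9.9  26.1] yaw 1.423 zaxis [ 0.015 -0.003 -1.   ] gap 0.265 F [-0.6  0.3  6.5]
clock: 26.1
tcp_pos: [464.4, 9.9, 56.7]
tcp_rot: [0.757, 0.653, 0.005, 0.007]
contact_force: [0.3, -0.2, -0.5]
finger_gap: 0.263
t 26.15 tcp [464.   10.   56.1] yaw 1.423 zaxis [ 0.016 -0.003 -1.   ] gap 0.267 F [-0.4  0.1 -1.4]
shift cm [-21.09   6.85  -6.27] spin deg -11.9
```

View pics/wrist17.png

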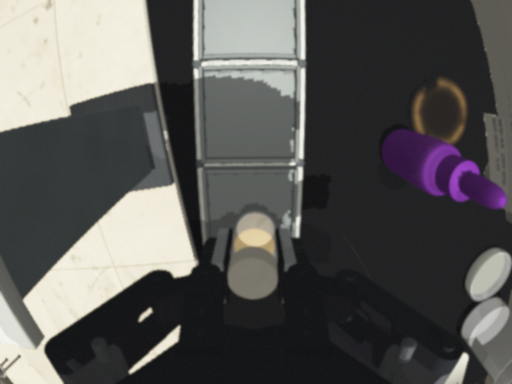

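```bash
python3 -m handwheel '[[[0,0,-3],0],[[-3,1,-4],-1],[[-6.5,2.1,-4],-3],[[-10,3.2,-4],-5],[[-13.5,4.4,-4],-7],[[-17,5.5,-4],-9],[[-20,6.5,-4],-11],[[-21,6.8,-4],-12],[[-21,6.8,-4],-12],[[-21,6.8,-4],-12]]' 1 30; python3 st.py 499.7 -208.5 33 1.63
```

```text
clock: 26.98
tcp_pos: [499.2, -207.4, 96.3]
tcp_rot: [0.685, 0.728, 0.004, 0.006]
contact_force: [0.1, -0.1, -0.7]
finger_gap: 0.266
t 26.98 tcp [ 499.2 -207.4   96.3] yaw 1.631 zaxis [ 0.014 -0.002 -1.   ] gap 0.266 F [ 0.1 -0.1 -0.7]
shift cm [-0.1  -0.05  6.33] spin deg 0.1
```

```bash
python3 -m handwheel '[[[-0.1,-0.1,2],0],[[-0.1,-0.1,4.5],0],[[-0.1,-0.1,6],0],[[-0.1,-0.1,6.3],0],[[-0.1,-0.1,6.3],0],[[-0.1,-0.1,6.3],0]]' 1 30; python3 st.py 499.7 -208.5 20 1.63
python3 - <<'E'
from h import *
cv2.imwrite(f'pics/wrist18.png',imaging.get_image('wrist')[:,:,::-1])
E
```

```text
clock: 27.48
tcp_pos: [499.5, -208.0, 34.1]
tcp_rot: [0.685, 0.728, 0.004, 0.006]
contact_force: [0.4, -0.5, -0.0]
finger_gap: 0.267
t 27.48 tcp [ 499.5 -208.    34.1] yaw 1.632 zaxis [ 0.015 -0.002 -1.   ] gap 0.267 F [ 0.4 -0.5 -0. ]
shift cm [-0.04 -0.    1.41] spin deg 0.1
```

View pics/wrist18.png

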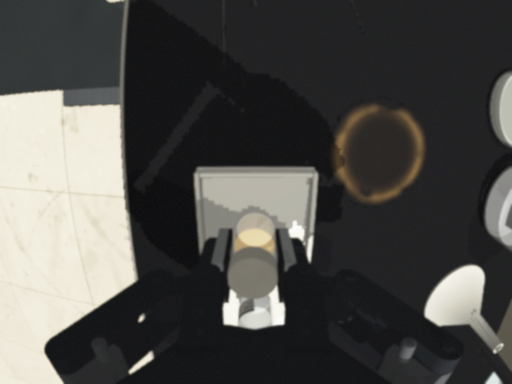

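```bash
python3 -m handwheel '[[[0,0,0.5],0],[[0,0,1.0],0],[[0,0,1.3],0],[[0,0,1.4],0],[[0,0,1.4],0],[[0,0,1.4],0],[[0,0,1.4],0]]' 1 20; python3 -m handwheel '[[[0,0,0],0],[[0,0,0],0],[[0,0,0],0],[[0,0,0],0],[[0,0,0],0],[[0,0,0],0],[[0,0,0],0]]' -1 30; python3 -m handwheel '[[[0,0,-1],0],[[0,0,-3],0],[[0,0,-6],0],[[0,0,-9],0],[[0,0,-12],0],[[0,0,-16],0],[[-4,0,-18],0],[[-6,0,-18],0],[[-6,0,-18],0],[[-6,0,-18],0]]'; python3 st.py
python3 - <<'E'
from h import *
import pickle
inf=imaging.camera_info('wrist');pickle.dump(inf,open('w19.pkl','wb'))
cv2.imwrite('pics/w19.png',imaging.get_image('wrist')[:,:,::-1])
cv2.imwrite('pics/side19.png',imaging.get_image('side')[:,:,::-1])
crop('pics/w19.png',205,70,305,330,3,'pics/w19a.png')
crop('pics/side19.png',250,80,350,180,6,'pics/side19a.png')
E
```

```text
clock: 28.12
tcp_pos: [499.9, -208.4, 20.4]
tcp_rot: [0.685, 0.728, 0.004, 0.007]
contact_force: [0.7, 0.5, -0.5]
finger_gap: 0.263
clock: 28.7
tcp_pos: [499.9, -208.4, 20.5]
tcp_rot: [0.685, 0.728, 0.004, 0.007]
contact_force: [0.1, 0.1, -0.0]
finger_gap: 0.997
clock: 29.53
tcp_pos: [500.5, -268.4, 201.1]
tcp_rot: [0.686, 0.728, 0.004, 0.007]
contact_force: [-0.5, -0.4, 0.2]
finger_gap: 1.006
t 29.53 tcp [ 500.5 -268.4  201.1] yaw 1.63 zaxis [ 0.016 -0.003 -1.   ] gap 1.006 F [-0.5 -0.4  0.2]
```

View pics/w19.png

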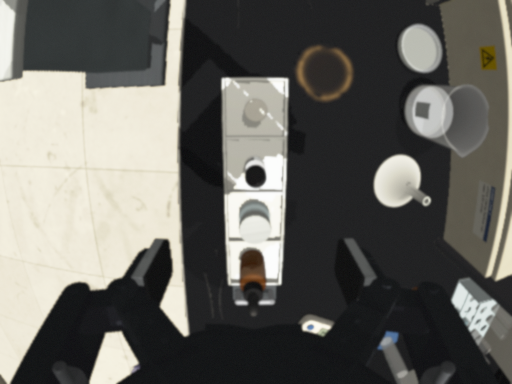

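View pics/w19a.png

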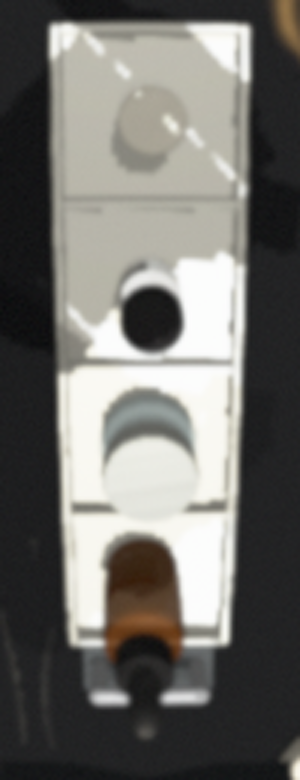

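View pics/side19a.png

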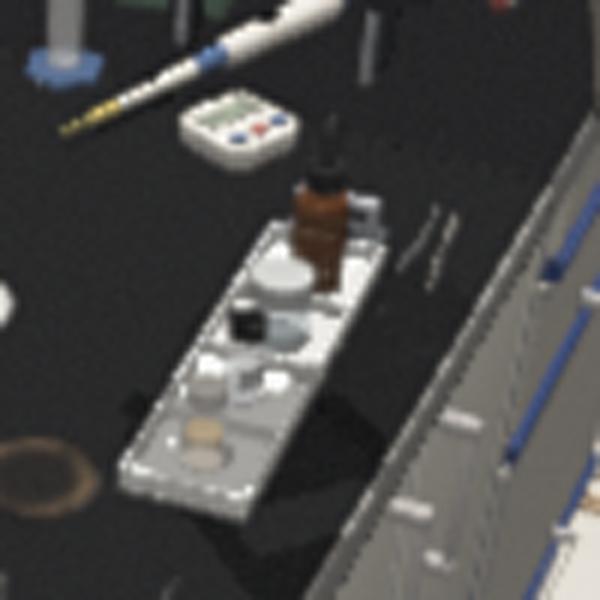

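```bash
python3 - <<'E'
from h import *
import pickle
i=pickle.load(open('w19.pkl','rb'))
A=lambda x,y:(205+x/3-.3,70+y/3-.3)
P=np.array([onz('wrist',*A(*p),14,i)[:2] for p in ((49,24),(250,24),(71,645),(230,645))])
c=P.mean(0);y=P[0]+P[1]-P[2]-P[3];yaw=np.arctan2(-y[0],y[1])
R=np.array([[np.cos(yaw),-np.sin(yaw)],[np.sin(yaw),np.cos(yaw)]]);print(c,yaw)
for n,p,z in(('pale',(152,120),57),('black',(152,318),57),('jar',(150,477),47),('droptip',(146,724),112)):
    print(n,(R.T@(onz('wrist',*A(*p),z,i)[:2]-c)).round(1))
E
python3 st.py
```

```text
[ 505.14077167 -307.93743985] 0.06148345423131213
pale [ -0.2 100.5]
black [-0.3 34.6]
jar [ -0.8 -29.7]
droptip [ -3.5 -93.2]
t 29.63 tcp [ 500.5 -267.   200.5] yaw 1.632 zaxis [ 0.015 -0.002 -1.   ] gap 0.999 F [-0.6  0.2 -0.9]
```

All within a few mm of their pocket centres, and the robot is clear of everything.

```bash
python3 -c "
from rig import ctrl
print(ctrl.close_job())"
```

```text
the job is handed in; nothing more can be done
None
```

I moved all four containers into the white rack and handed the job in at about 29.7 s. From the white rack's handle, the order is dropper, jar, black vial, pale vial, the same as on the strip rack.

The last wrist and side pictures show all four standing upright in their own pockets with the open gripper well clear. In the final wrist measurement:

| Container | Pocket centre (y, mm) | Offset in x (mm) | Offset in y (mm) |
|---|---|---|---|
| Pale vial | +99 | -0.2 | +1.5 |
| Black vial | +33 | -0.3 | +1.6 |
| Jar | -33 | -0.8 | +3.3 |
| Dropper | -99 | -3.5 | +5.8 |

- **Dropper figure:** it was taken at the bulb tip, the least certain point. An earlier check at its base, read by eye, showed about -3 mm in x and about 0 in y. Both are inside the 15 mm limit.
- **Tool tilt:** the tool leaned slightly more with each move, reaching about 0.016 rad by the end, well under the 0.1 rad limit for the containers.
- **Forces:** no reading after a move went above about 8 N, and no check failed.

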